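Release the cabinet's sliding door from behind with a dowel

TASK

The small cabinet lying face down on the drainer board has its sliding door caught shut. Take the long plain dowel from the block of rods, push it down through the round hole in the cabinet's back until the spring catch lets go and the door slides fully open, then put the dowel away in the upright steel cutlery pot and leave the pot standing.

Things in the scene. Friction and masses are not known exactly. Their poses are not given: they have to be found in the camera images.
- dowel_mid (a point): Centre (half-way up) of the long plain wooden dowel, 14 mm thick, 180 mm long, its z towards its top. It starts upright in a white block (50 mm high, right of the robot), foot 10 mm above the board, in a socket 40 mm deep: the tallest of 3 rods 65 mm apart in a row within 0.3 rad of x. The others end 107 mm above the board: close the fingers above that, or across the row.
- release_hole (a point): Centre of the mouth of the one round hole, 35 mm wide, in the top face (the back) of the fixed cabinet: a 200 x 240 mm box, 120 mm high, face down on battens; axes the cabinet's, z up. The two dark slots are not holes. The catch, a steel disc facing up, is 40 mm below the mouth: the door is freed when it is pressed to 49 mm below the mouth, it stops hard at 54 mm, and takes 3 to 8 N.
- cabinet_door (a joint): Opening of the sliding door in m: 0 shut, 0.08 fully open. The door is the panel on the cabinet's underside; once freed, its own spring slides it out on the cabinet's +y side within about a second and it stays open.
- pot_in (a point): Centre of the inner floor (some 5 mm above the board) of the plain steel cutlery pot, a loose open round cup without a handle, 400 g, 90 mm across the mouth, wall 3 mm, 110 mm tall, upright on the board left of the robot; z up. A dowel let go in it leans on the rim.
There are look-alikes about, which are no part of the job. What is shaped like the part that bears pot_in but orange is not meant.

How it is judged:
On the way:
1. the dowel is pushed upright down the round hole onto the catch (horizontal distance between dowel_mid and release_hole below 0.03 m and z of dowel_mid in the frame of release_hole below 0.047 m and angle between dowel_mid's own z axis and vertical below 0.35 rad), for 0.05 s.
At the end, for the whole second after the job is handed in: The door is open at least 70 mm, the dowel rests in the cutlery pot (its centre within 50 mm of the pot's axis and less than 110 mm above the pot's floor) and the pot stands upright on the board (within 8 degrees) (value of joint cabinet_door above 0.07 m and horizontal distance between dowel_mid and pot_in below 0.05 m and z of dowel_mid in the frame of pot_in below 0.11 m and angle between pot_in's own z axis and vertical below 0.15 rad and height (world z) of pot_in below 0.02 m); the robot touches nothing.
It also fails if it takes over 53 s, if anything falls off the work surface, if the arm or the gripper's body presses on something with over 40 N, if the wrist force passes 120 N, or if a joint passes its speed limit or range.

ROBOT

A 6-joint arm with a two-finger parallel gripper is mounted at the origin on the work surface. World frame = base frame: x ahead of the robot, y to its left, z up, the work surface at z = 0. Lengths are in m, angles in rad, forces in N, time in s.
With the tool pointing down it reaches from about 0.2 to 0.875 m from the base axis. Payload 3.4 kg.
Tool frame: the origin (TCP) lies at the very end of the fingers, on their centre line; the grasp point (between the pads) lies 19 mm behind it (robot.grasp_offset is the distance from the TCP to the grasp point, in m); z points along the fingers, y is the direction in which the jaws open and shut (so a half turn about z gives the same grasp; the last joint's range is limited). The gripper opens to 94 mm and grips with 3 to 60 N. Pads are 16 mm wide; open, the fingers measure 119 mm over their backs; the gripper's body (75 mm by 177 mm) begins 78 mm behind the grasp point.
Start: joints at [-1.363, 0.276, 1.505, -0, 1.361, -0.121], TCP at [0.186, -0.544, 0.205] pointing down, gripper open.
Joint ranges: [-2.89, 2.89], [-0.75, 2.08], [0.22, 2.7], [-1.18, 4.32], [0.11, 2.71], [-2.7, 2.7]. Speed limits (rad/s): [2.57, 2.57, 3.14, 3.14, 3.14, 3.14].

INTERFACE

Orientations are given as a unit quaternion [w, x, y, z].
In Python, from bench import get_state, cams, ticket, robot gives the robot as it stands.
- The arm moves only by the shell command python3 -m inch 'ROWS'. ROWS is JSON, a list of rows, each a list of 5 numbers: the gripper's target within -1 to 1 (shut at 1, half-way at 0, fully open at -1), then the shift along the tool's x, y, z in mm, then the turn about the tool's z in degrees. A call has 1 to 12 rows; each row shifts and turns the commanded pose from where the row before left it, along the tool's axes as they then stand; what a row does not reach is not made up. A row lasts 1/10 s, in which the tool goes at most 50 mm and 8.59 degrees, less where a joint would pass 70% of its speed; a pose out of reach is approached as far as the arm can. A call with a gripper value outside its range is refused whole. The fingers move at their own pace and stop on an object; the grip force is fixed at half the most. Time passes only in rows, so rows that do not move let the fingers close. It gives the time, the measured TCP pose, the force and the opening at its end, in the units of the state.
- get_state(): the state, without advancing time (a new reading comes with each control period).
- cams.get_image(name): name is "scene" or "top"; returns (picture, depth): 480x640x3 uint8, red, green, blue; 480x640 float32, m along the optical axis (not along the pixel's ray), 0 where there is no reading.
- cams.camera_model(name): a dict with "vfov" (degrees; the focal length in pixels is half the picture's height over the tangent of half this angle, whatever the lens; pixels are square), "cx", "cy" (the principal point, pixels), "world_from_camera" (4x4, takes a point from camera to world coordinates). Camera axes: x right, y up, looking along -z (the intrinsics and any distortion apply to the point x, -y, -z); pixel columns grow to the right and rows downward; lengths in m; the calibration is good to about 2 mm. A picture is of the moment at which its call begins. camera_model takes no time and is no camera call.
- ticket.close_job(): hands the job in, once; it reports no verdict.
The state is a dict: "time": time; "qpos": joint angles; "joint_velocities": joint speeds; "tau": joint torques, N m; "tcp_pos": TCP position; "ee_rot": TCP orientation; "contact_force": force on the tool from outside, world axes, zero at the start; "ft_torque": the same for the moment, N m; "opening": opening from 0.0 (shut) to 1.0 (fully open).
Only numpy, scipy, OpenCV 4.12 (cv2) and the standard library are available. Lean on these libraries where they do the work, as an engineer would, in place of code of your own. Each camera call takes 0.05 s, during which the arm holds its last target.

## Working session

There is one attempt and no reset: what is moved stays moved. The work goes in short steps, Python scripts to look and compute and a shell command to move; the robot and the scene stay as the last step left them, time stands still between calls to the robot, and variables do not carry over. Pictures are saved under pics/ and viewed, and the job is handed in when it is done.

```bash
ls; mkdir -p pics; python3 - <<'E'
from bench import get_state,cams,robot
import cv2,numpy as np
print(get_state())
for n in ("scene","top"):
    im,d=cams.get_image(n); cv2.imwrite(f"pics/{n}0.png",im[:,:,::-1]); np.savez(f"{n}0.npz",im=im,d=d)
    print(n,cams.camera_model(n), (d>0).mean())
E
```

```text
pics
{'time': 0.0, 'qpos': array([-1.36300500e+00,  2.76556609e-01,  1.50614211e+00, -2.24911048e-05,
        1.36077008e+00, -1.21014480e-01]), 'joint_velocities': array([ 1.71622065e-03, -4.17020265e-04,  8.59455664e-05,  1.15351067e-04,
        6.12004693e-04,  4.01470530e-04]), 'tau': array([ 1.97544432e-03, -4.04583442e+01, -2.37236434e+01,  7.01381243e-02,
        3.45472468e-02, -1.45139652e-04]), 'tcp_pos': array([ 0.18552678, -0.54360108,  0.20462312]), 'ee_rot': array([-9.36714143e-04,  9.86515435e-01,  1.63665564e-01, -5.16746626e-05]), 'contact_force': array([-0.09695344, -0.56524006, -0.03384693]), 'ft_torque': array([0.01079603, 0.04987517, 0.02828344]), 'opening': 1.0004621120192452}
scene {'vfov': 53.922702685820674, 'cx': 325.3539396116021, 'cy': 249.0283305472069, 'world_from_camera': array([[-0.29324024, -0.50812566,  0.8098262 ,  1.16822826],
       [ 0.95603135, -0.1591938 ,  0.24629532,  0.22960251],
       [ 0.00377034,  0.84644294,  0.53246609,  0.56052894],
       [ 0.        ,  0.        ,  0.        ,  1.        ]])} 0.9958072916666667
top {'vfov': 56.26240112709374, 'cx': 317.6596448503106, 'cy': 243.56719811000218, 'world_from_camera': array([[ 7.28853828e-03,  9.89426810e-01, -1.44849802e-01,
         3.60383321e-01],
       [-9.99973055e-01,  7.08485949e-03, -1.92193545e-03,
        -4.00993507e-03],
       [-8.75373967e-04,  1.44859907e-01,  9.89451788e-01,
         1.02657679e+00],
       [ 0.00000000e+00,  0.00000000e+00,  0.00000000e+00,
         1.00000000e+00]])} 0.9961555989583334
```

View pics/scene0.png

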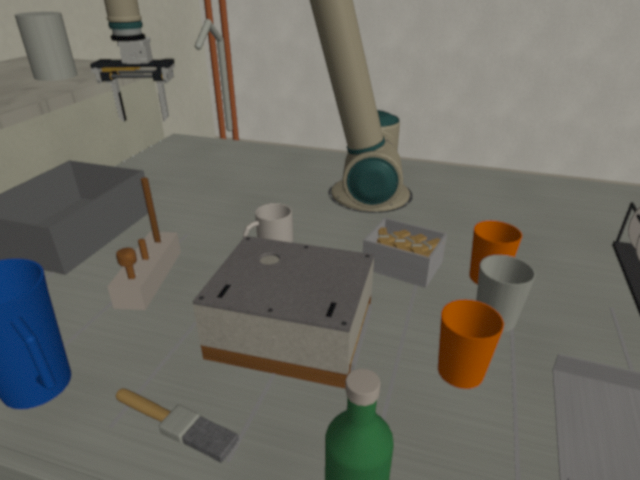

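View pics/top0.png

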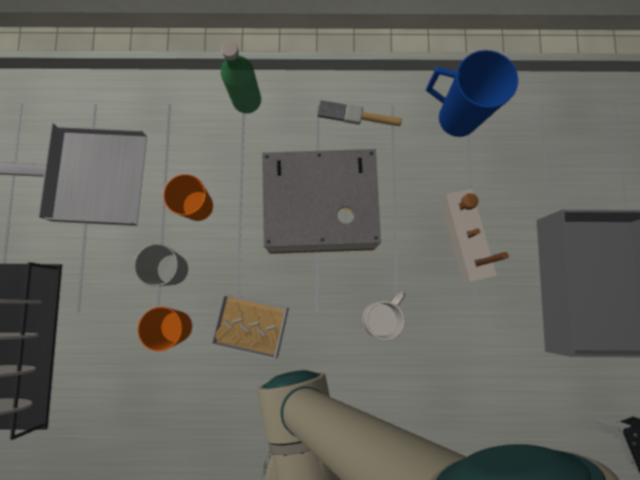

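The top view shows the dowel from about (478,263) to (507,256), the hole at (345,215) and the grey pot at (160,265) between two orange cups. In the scene view the hole is at (269,259), the dowel at (150,210) and the pot at (505,290). Next I'll zoom in and measure.

```bash
cat > h.py <<'E'
import numpy as np,cv2
from bench import cams
def ray(n,u,v):
    m=cams.camera_model(n);f=240/np.tan(np.radians(m['vfov']/2));T=np.array(m['world_from_camera'])
    d=np.array([(u-m['cx'])/f,-(v-m['cy'])/f,-1.]);return T[:3,3],T[:3,:3]@d
def onz(n,u,v,z):
    o,d=ray(n,u,v);return o+d*(z-o[2])/d[2]
def dep(n,u,v,D):
    o,d=ray(n,u,v);return o+d*D
def cross(a,b):
    (o1,d1),(o2,d2)=a,b
    s=np.linalg.lstsq(np.c_[d1,-d2],o2-o1,rcond=None)[0]
    p,q=o1+d1*s[0],o2+d2*s[1];return (p+q)/2,np.linalg.norm(p-q)
E
python3 - <<'E'
from h import *
S=np.load('scene0.npz');T=np.load('top0.npz')
def crop(z,x0,y0,w,h,name,k):
    c=cv2.resize(z['im'][y0:y0+h,x0:x0+w,::-1],None,fx=k,fy=k,interpolation=cv2.INTER_NEAREST)
    return c
a=crop(T,430,180,100,100,'',4);b=crop(T,320,190,50,50,'',4);c=crop(T,120,230,80,70,'',4)
d=crop(S,100,170,100,145,'',3);e=crop(S,240,240,60,40,'',4);f=crop(S,460,240,90,100,'',3)
def st(l):
    W=max(x.shape[1] for x in l);return np.vstack([np.pad(x,((0,4),(0,W-x.shape[1]),(0,0))) for x in l])
def hs(l):
    H=max(x.shape[0] for x in l);return np.hstack([np.pad(x,((0,H-x.shape[0]),(0,4),(0,0))) for x in l])
cv2.imwrite('pics/zt.png',hs([a,st([b]) ,]));cv2.imwrite('pics/zt2.png',c);cv2.imwrite('pics/zs.png',hs([d,st([e]),f]))
for n,z,pts in(('top',T,[(345,215),(300,200),(360,200),(330,235),(507,256),(470,245),(156,265),(172,270)]),('scene',S,[(269,259),(150,185),(280,300),(505,270)])):
    for u,v in pts: print(n,u,v,dep(n,u,v,z['d'][v,u]).round(4))
E
```

```text
top 345 215 [ 0.5614 -0.0605  0.0804]
top 300 200 [0.5839 0.035  0.1203]
top 360 200 [ 0.5861 -0.0897  0.1152]
top 330 235 [ 0.511  -0.0274  0.1201]
top 507 256 [ 0.4619 -0.3579  0.1894]
top 470 245 [ 0.5025 -0.3366  0.0507]
top 156 265 [0.4573 0.3649 0.0107]
top 172 270 [0.4467 0.3301 0.0041]
scene 269 259 [ 0.5007 -0.0824  0.0793]
scene 150 185 [ 1.382e-01 -6.043e-01 -1.000e-04]
scene 280 300 [0.6546 0.0027 0.1193]
scene 505 270 [0.4094 0.335  0.0805]
```

View pics/zt.png

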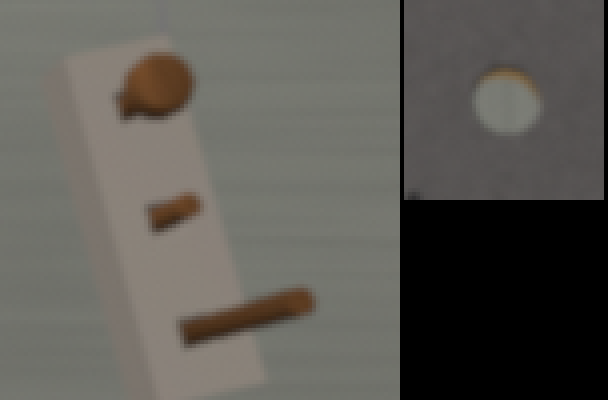

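View pics/zt2.png

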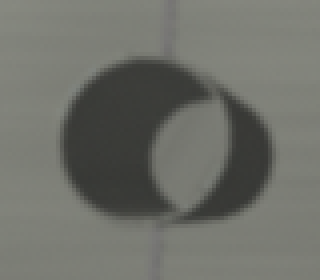

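View pics/zs.png

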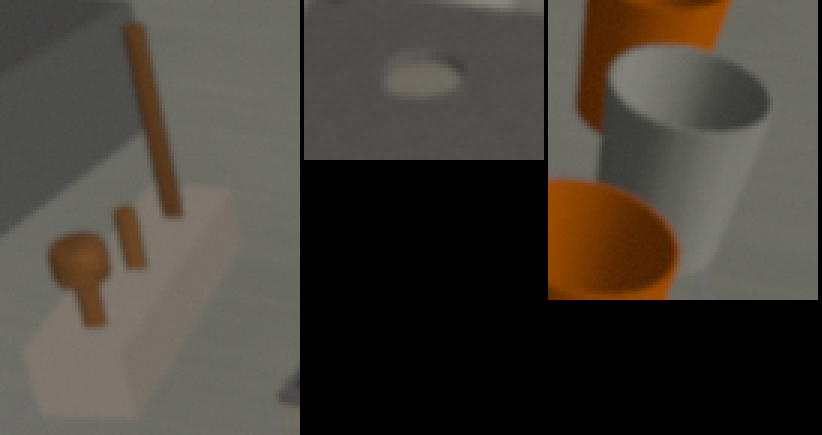

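```bash
python3 - <<'E'
from h import *
S=np.load('scene0.npz');T=np.load('top0.npz')
# cabinet top height
for n,z,r in(('top',T,(275,375,165,235)),('scene',S,(240,340,270,300))):
    P=[dep(n,u,v,z['d'][v,u])[2] for u in range(r[0],r[1],4) for v in range(r[2],r[3],4)];print(n,np.median(P),np.std(P))
print('hole top',onz('top',345.5,215.3,.12),'scene',onz('scene',240+(423-304)/4,240+75/4,.12), cross(ray('top',345.5,215.3),ray('scene',269.7,258.7)))
print('dowel top',onz('top',505.5,255,.19),cross(ray('top',505.5,255),ray('scene',100+135/3,170+27/3)))
print('dowel base',onz('top',477.7,263,.05),onz('scene',100+173/3,170+213/3,.05))
print('short',onz('top',478.2,231,.107),onz('top',469.3,234.7,.05),'ball base',onz('top',461.5,206,.05))
print('pot rim',onz('top',156.7,264.7,.11),onz('scene',506.7,269,.11))
# mask-fitted
from scipy.spatial import cKDTree
P=[dep('top',u,v,T['d'][v,u]) for u in range(130,195) for v in range(240,292)]
P=np.array(P);R=P[(P[:,2]>.1)&(P[:,2]<.12)];print(len(R),R[:,:2].min(0),R[:,:2].max(0))
P=np.array([dep('scene',u,v,S['d'][v,u]) for u in range(470,540) for v in range(250,300)]);R=P[(P[:,2]>.104)&(P[:,2]<.114)&(P[:,1]>.25)];print(len(R),R[:,:2].min(0),R[:,:2].max(0))
E
```

```text
top 0.11951473188430589 0.07431926527899178
scene 0.11896165977287276 0.0007271333723937785
hole top [ 0.55236095 -0.05916968  0.12      ] scene [ 0.55604581 -0.0551057   0.12      ] (array([ 0.55246936, -0.0581845 ,  0.1173697 ]), np.float64(0.002438762595066211))
dowel top [ 0.46370213 -0.35489039  0.19      ] (array([ 0.46265604, -0.35317306,  0.18832447]), np.float64(0.0050112196980616535))
dowel base [ 0.46295501 -0.35197536  0.05      ] [ 0.46617969 -0.34912553  0.05      ]
short [ 0.52378835 -0.33566583  0.107     ] [ 0.52549693 -0.3362424   0.05      ] ball base [ 0.5901297  -0.32158526  0.05      ]
pot rim [0.44841558 0.3274351  0.11      ] [0.45209288 0.33126007 0.11      ]Traceback (most recent call last):
  File "<stdin>", line 13, in <module>
  File "h.py", line 9, in dep
    o,d=ray(n,u,v);return o+d*D
        ~~~^^^^^^^
  File "h.py", line 4, in ray
    m=cams.camera_model(n);f=240/np.tan(np.radians(m['vfov']/2));T=np.array(m['world_from_camera'])
ValueError: time passes only in moves, steps and waits
```

```bash
cat > h.py <<'E'
import numpy as np,cv2
from bench import cams,get_state
from scipy.spatial.transform import Rotation as R
M={n:cams.camera_model(n) for n in('top','scene')}
def ray(n,u,v):
    m=M[n];f=240/np.tan(np.radians(m['vfov']/2));T=np.array(m['world_from_camera'])
    d=np.array([(u-m['cx'])/f,-(v-m['cy'])/f,-1.]);return T[:3,3],T[:3,:3]@d
def onz(n,u,v,z):
    o,d=ray(n,u,v);return o+d*(z-o[2])/d[2]
def dep(n,u,v,D):
    o,d=ray(n,u,v);return o+d*D
def proj(n,p):
    m=M[n];f=240/np.tan(np.radians(m['vfov']/2));T=np.array(m['world_from_camera'])
    c=T[:3,:3].T@(np.array(p)-T[:3,3]);return m['cx']+f*c[0]/-c[2],m['cy']-f*c[1]/-c[2]
def shift(target):
    s=get_state();r=R.from_quat(s['ee_rot'],scalar_first=True)
    print('t',s['time'],'tcp',s['tcp_pos'].round(4),'F',s['contact_force'].round(1),'open',round(s['opening'],3),'Rz',r.as_matrix()[:,2].round(3))
    return (r.inv().apply(np.array(target)-s['tcp_pos'])*1000).round(1)
E
python3 - <<'E'
from h import *
T=np.load('top0.npz')['d']
P=np.array([dep('top',u,v,T[v,u]) for u in range(530,640,2) for v in range(205,360,2)]);print('bin z',np.percentile(P[:,2],[90,98,100]))
P=P[P[:,2]>.08];print(P.min(0),P.max(0))
print(shift([.4645,-.351,.235]))
E
```

```text
bin z [0.0871837  0.1095053  1.02657679]
[ 0.27165822 -0.69026349  0.08003287] [ 0.56930275 -0.00400994  1.02657679]
t 0.1 tcp [ 0.1856 -0.5437  0.2047] F [-0.5  0.2 -0.3] open 1.0 Rz [-0.     0.002 -1.   ]
[326.2 -92.4 -30.1]
```

```bash
python3 -m inch '[[-1,0,0,-30,0],[-1,32,-9,0,0],[-1,42,-12,0,0],[-1,42,-12,0,0],[-1,42,-12,0,0],[-1,42,-12,0,0],[-1,42,-12,0,0],[-1,42,-12,0,0],[-1,42,-11,0,0],[-1,0,0,0,0],[-1,0,0,0,0]]'; python3 - <<'E'
from h import *
for n in('top','scene'):
    im,d=cams.get_image(n);cv2.imwrite(f'pics/{n}1.png',im[:,:,::-1])
print(shift([.4645,-.351,.130]))
for n in('top','scene'): print(n,proj(n,get_state()['tcp_pos']))
E
```

```text
time: 1.2
tcp_pos: [0.4646, -0.3512, 0.2349]
ee_rot: [-0.0, 0.986, 0.165, -0.001]
contact_force: [-0.7, -0.3, 0.7]
opening: 0.999
t 1.3 tcp [ 0.4635 -0.3523  0.2351] F [-0.1 -0.3  0.5] open 1.001 Rz [-0.001 -0.    -1.   ]
[  1.5  -0.9 105.1]
top (np.float64(514.5626997132568), np.float64(252.0377040020267))
scene (np.float64(138.73994328362815), np.float64(155.81979410658266))
```

View pics/scene1.png

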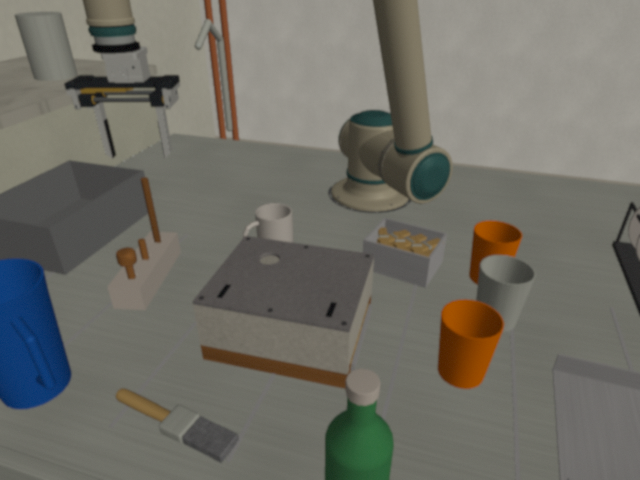

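View pics/top1.png

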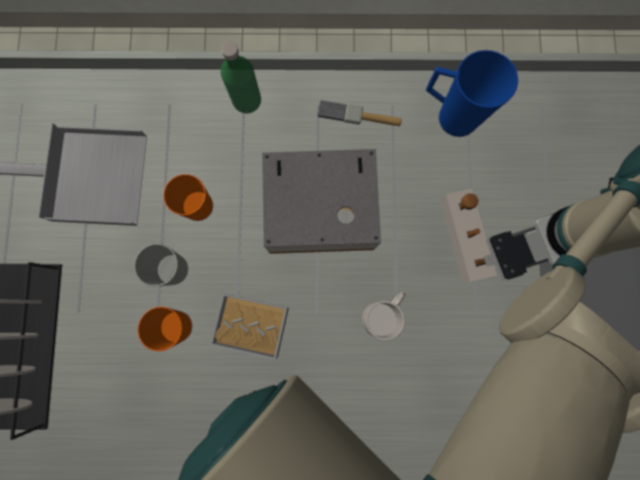

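In the scene view the fingertips are at (112,156) and (166,155). Their midpoint matches the projected TCP at (139,156), and the fingers straddle the dowel top at (147,180). I'll descend and close.

```bash
python3 -m inch '[[-1,1,0,20,0],[-1,0,0,25,0],[-1,0,0,30,0],[-1,0,0,30,0],[-1,0,0,0,0],[-1,0,0,0,0]]'; python3 - <<'E'
from h import *
im,d=cams.get_image('scene');cv2.imwrite('pics/s2.png',cv2.resize(im[100:320,60:280,::-1],None,fx=2.7,fy=2.7))
E
```

```text
time: 1.9
tcp_pos: [0.4645, -0.3525, 0.1308]
ee_rot: [-0.0, 0.987, 0.163, -0.0]
contact_force: [-0.2, -0.0, 0.9]
opening: 1.004
```

View pics/s2.png

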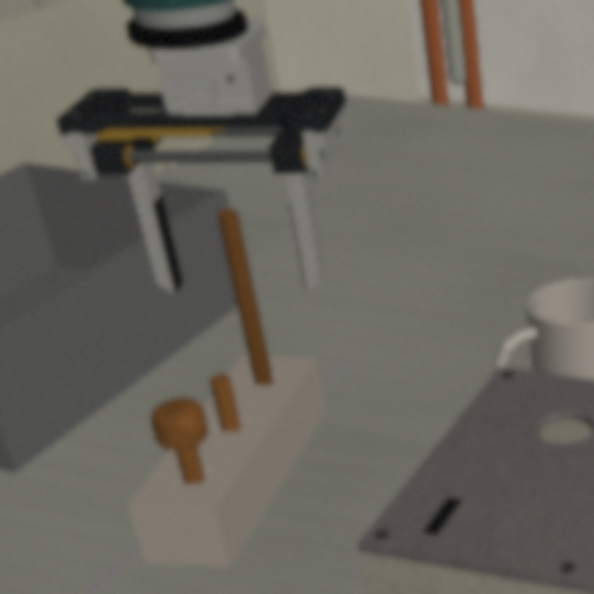

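In the crop the fingertips are at (172,290) and (312,288), with the dowel centred between them at (245,289). Closing.

```bash
python3 -m inch '[[1,0,0,0,0],[1,0,0,0,0],[1,0,0,0,0],[1,0,0,0,0],[1,0,0,0,0],[1,0,0,0,0],[1,0,0,0,0],[1,0,0,0,0],[1,0,0,0,0],[1,0,0,0,0]]'; python3 -c "
from bench import get_state;print(get_state())"
```

```text
time: 2.95
tcp_pos: [0.4655, -0.3516, 0.1304]
ee_rot: [0.0, 0.987, 0.164, -0.0]
contact_force: [0.0, 0.3, -0.1]
opening: 0.184
{'time': 2.95, 'qpos': array([-7.66097317e-01,  3.38652433e-01,  1.60588310e+00, -4.27048678e-05,
        1.19706518e+00,  4.75869259e-01]), 'joint_velocities': array([ 0.00146473, -0.00138097,  0.00106936, -0.00126945, -0.00176748,
        0.00101623]), 'tau': array([ 4.73572771e-03, -4.24099302e+01, -2.20487398e+01,  6.81518437e-02,
       -1.91060366e-02,  9.68747599e-05]), 'tcp_pos': array([ 0.4654706 , -0.35155657,  0.13042634]), 'ee_rot': array([ 8.64412343e-06,  9.86513018e-01,  1.63682816e-01, -1.83486716e-05]), 'contact_force': array([ 0.0295192 ,  0.29222274, -0.05497853]), 'ft_torque': array([-0.02212893,  0.01085427, -0.00444856]), 'opening': 0.18357262110822245}
```

```bash
python3 -m inch '[[1,0,0,0,0],[1,0,0,0,0],[1,0,0,0,0],[1,0,0,0,0],[1,0,0,0,0],[1,0,0,0,0]]'; python3 - <<'E'
from h import *
im,d=cams.get_image('scene');cv2.imwrite('pics/s3.png',cv2.resize(im[100:320,60:280,::-1],None,fx=2.7,fy=2.7))
E
```

```text
time: 3.55
tcp_pos: [0.4656, -0.352, 0.1305]
ee_rot: [0.0, 0.987, 0.164, 0.0]
contact_force: [0.3, -1.4, -0.9]
opening: 0.144
```

View pics/s3.png

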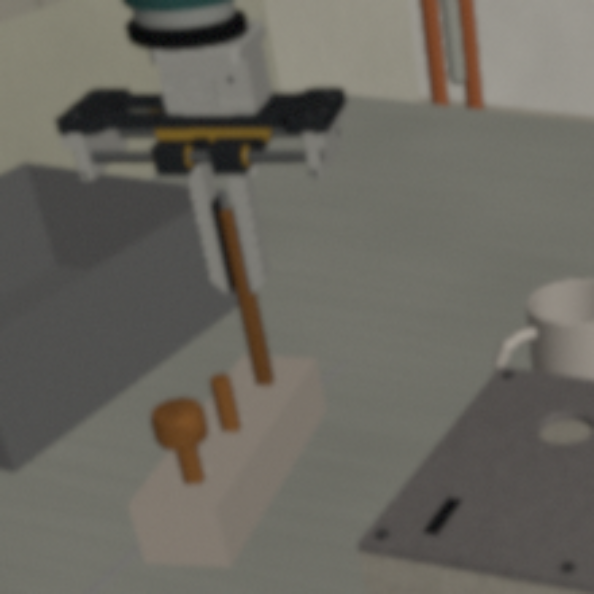

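The dowel is between the fingers at crop (240,290), with opening 0.144, which is about 14 mm. Lifting.

```bash
python3 -m inch '[[1,0,0,-10,0],[1,0,0,-15,0],[1,0,0,-20,0],[1,0,0,-25,0],[1,0,0,-30,0],[1,0,0,-30,0],[1,0,0,-15,0],[1,0,0,0,0]]'; python3 - <<'E'
from h import *
im,d=cams.get_image('scene');cv2.imwrite('pics/s4.png',im[:,:,::-1])
print(shift([.465+.0897,-.352+.2935,.275]))
E
```

```text
time: 4.4
tcp_pos: [0.4661, -0.3513, 0.2788]
ee_rot: [0.001, 0.986, 0.164, 0.002]
contact_force: [-0.1, -0.7, 0.3]
opening: 0.145
t 4.45 tcp [ 0.4655 -0.3509  0.2768] F [-1.  -0.6 -1. ] open 0.146 Rz [ 0.001 -0.    -1.   ]
[ 178.9 -247.9    1.9]
```

View pics/s4.png

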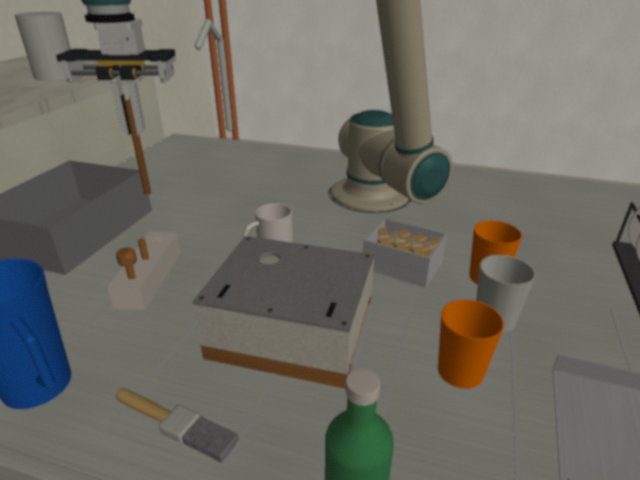

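The dowel is lifted, with its foot at (147,193), and it's out of the block. Moving over the hole.

```bash
python3 -m inch '[[1,15,-20,0,0],[1,25,-34,0,0],[1,25,-34,0,0],[1,25,-34,0,0],[1,25,-34,0,0],[1,25,-34,0,0],[1,22,-34,0,0],[1,17,-24,0,0],[1,0,0,0,0],[1,0,0,0,0],[1,0,0,0,0]]'; python3 - <<'E'
from h import *
for n in('top','scene'):
    im,d=cams.get_image(n);np.savez(n+'5.npz',im=im,d=d);
    x,y=(170,80) if n=='scene' else (270,140)
    cv2.imwrite(f'pics/{n}5.png',cv2.resize(im[y:y+200,x:x+200,::-1],None,fx=3,fy=3))
print(shift([.465+.0897,-.352+.2935,.275]))
E
```

```text
time: 5.55
tcp_pos: [0.554, -0.0598, 0.2747]
ee_rot: [-0.0, 0.987, 0.163, -0.001]
contact_force: [-0.5, -0.1, -0.3]
opening: 0.147
t 5.65 tcp [ 0.5543 -0.0602  0.2751] F [-1.   0.3  0.2] open 0.142 Rz [-0.001 -0.    -1.   ]
[ 1.  -1.4  0.1]
```

View pics/scene5.png

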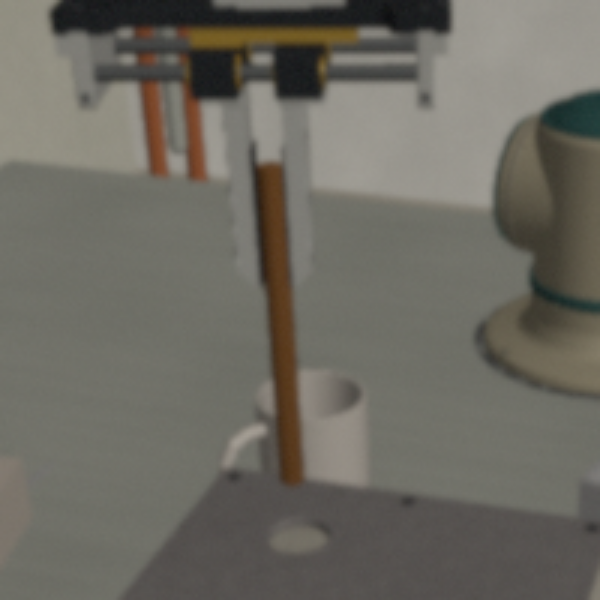

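View pics/top5.png

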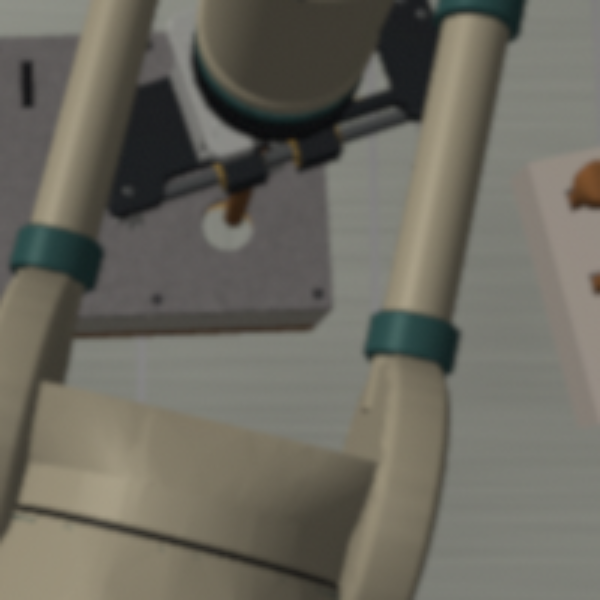

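```bash
python3 - <<'E'
from h import *
f=get_state()['tcp_pos']-[0,0,.12]
print('foot pred',f, proj('scene',f),proj('top',f))
print('foot seen',onz('scene',170+291/3,80+482/3-1,f[2]),onz('top',270+234/3,140+220/3,f[2]))
print('hole seen',onz('scene',170+299.5/3,80+536/3,.119),onz('top',345.5,215.3,.119))
E
```

```text
foot pred [ 0.55425844 -0.06017422  0.15506295] (np.float64(266.0981338249297), np.float64(240.06652987660914)) (np.float64(347.0743274061564), np.float64(210.70316310609036))
foot seen [ 0.55261789 -0.05925141  0.15506295] [ 0.54894666 -0.06199665  0.15506295]
hole seen [ 0.5543751  -0.05571693  0.119     ] [ 0.55257271 -0.05923052  0.119     ]
```

Both views put the foot about 2 mm short of the hole centre in x and 3 mm short in y. I'll correct that and descend to just above the catch.

```bash
python3 -m inch '[[1,3,-2,0,0],[1,0,0,0,0],[1,0,0,15,0],[1,0,0,15,0],[1,0,0,15,0],[1,0,0,15,0],[1,0,0,10,0],[1,0,0,0,0],[1,0,0,0,0]]'; python3 - <<'E'
from h import *
im,d=cams.get_image('scene');cv2.imwrite('pics/s6.png',cv2.resize(im[100:340,170:410,::-1],None,fx=2.5,fy=2.5))
print(shift([.5565,-.057,.19]))
E
```

```text
time: 6.55
tcp_pos: [0.5573, -0.0564, 0.2058]
ee_rot: [0.0, 0.987, 0.164, 0.0]
contact_force: [-0.9, -0.7, -0.1]
opening: 0.147
t 6.6 tcp [ 0.5575 -0.0564  0.2062] F [ 0.2  0.3 -1.3] open 0.14 Rz [ 0.001 -0.    -1.   ]
[-1.2  0.2 16.2]
```

View pics/s6.png

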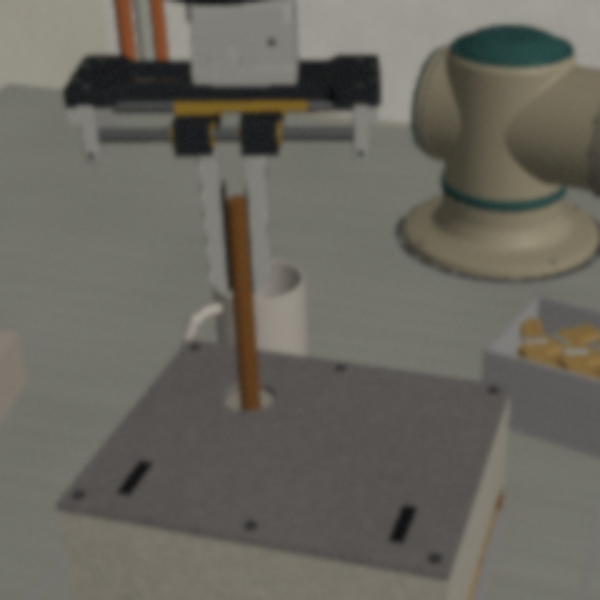

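The dowel is in the hole with no contact force, entering at crop (250,402). Now I'll press.

```bash
python3 -m inch '[[1,-1,0,4,0],[1,0,0,3,0],[1,0,0,3,0],[1,0,0,2,0],[1,0,0,0,0]]';python3 -m inch '[[1,0,0,1,0],[1,0,0,1,0],[1,0,0,0,0]]'; python3 -m inch '[[1,0,0,2,0],[1,0,0,1,0],[1,0,0,0,0],[1,0,0,0,0]]'
```

```text
time: 7.1
tcp_pos: [0.5564, -0.0567, 0.1945]
ee_rot: [0.0, 0.987, 0.164, 0.001]
contact_force: [-0.4, 0.4, 3.7]
opening: 0.139
time: 7.4
tcp_pos: [0.5565, -0.0567, 0.1927]
ee_rot: [0.001, 0.987, 0.164, 0.001]
contact_force: [-0.8, -0.5, 6.6]
opening: 0.147
time: 7.8
tcp_pos: [0.5565, -0.0568, 0.1892]
ee_rot: [0.001, 0.987, 0.164, 0.001]
contact_force: [-0.2, 0.0, 5.0]
opening: 0.147
```

```bash
python3 -m inch '[[1,0,0,1,0],[1,0,0,1,0],[1,0,0,0,0],[1,0,0,0,0],[1,0,0,0,0],[1,0,0,0,0],[1,0,0,0,0]]'; python3 - <<'E'
from h import *
im,d=cams.get_image('scene');cv2.imwrite('pics/s7.png',im[:,:,::-1])
E
```

```text
time: 8.5
tcp_pos: [0.5565, -0.0568, 0.1873]
ee_rot: [0.001, 0.987, 0.164, 0.001]
contact_force: [-1.3, -0.6, 5.1]
opening: 0.144
```

View pics/s7.png

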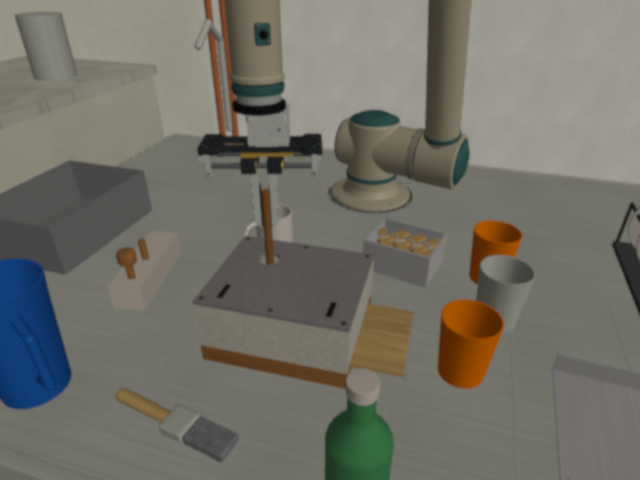

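The door panel is out at (380,338). Lifting and moving towards the pot.

```bash
python3 -m inch '[[1,0,0,-15,0],[1,0,0,-20,0],[1,0,0,-25,0],[1,0,0,-30,0],[1,0,0,-10,0],[1,0,0,0,0]]'; python3 - <<'E'
from h import *
print(shift([.453,.330,.285]))
E
```

```text
time: 9.15
tcp_pos: [0.5567, -0.0566, 0.2874]
ee_rot: [0.0, 0.987, 0.164, 0.001]
contact_force: [-0.2, -1.0, -0.9]
opening: 0.143
t 9.15 tcp [ 0.5567 -0.0566  0.2874] F [-0.2 -1.  -0.9] open 0.143 Rz [ 0.003 -0.001 -1.   ]
[  26.7 -399.4    1.9]
```

```bash
python3 -m inch '[[1,2,-25,0,0],[1,2,-40,0,0],[1,3,-45,0,0],[1,3,-45,0,0],[1,3,-45,0,0],[1,3,-45,0,0],[1,3,-45,0,0],[1,3,-45,0,0],[1,3,-40,0,0],[1,2,-24,0,0],[1,0,0,0,0],[1,0,0,0,0]]'; python3 - <<'E'
from h import *
for n in('top','scene'):
    im,d=cams.get_image(n);np.savez(n+'8.npz',im=im,d=d);
    x,y=(400,120) if n=='scene' else (70,170)
    cv2.imwrite(f'pics/{n}8.png',cv2.resize(im[y:y+200,x:x+200,::-1],None,fx=3,fy=3))
print(shift([.453,.330,.285]))
f=get_state()['tcp_pos']-[0,0,.12];print(f,proj('scene',f),proj('top',f))
E
```

```text
time: 10.35
tcp_pos: [0.452, 0.3294, 0.2845]
ee_rot: [0.001, 0.986, 0.164, -0.002]
contact_force: [0.7, 0.3, -0.7]
opening: 0.141
t 10.45 tcp [0.4527 0.3286 0.2854] F [ 0.4 -0.3 -0.2] open 0.144 Rz [-0.001 -0.002 -1.   ]
[ 0.8 -1.2  0.4]
[0.45267315 0.32858864 0.16539011] (np.float64(512.0921473303625), np.float64(240.78681291604485)) (np.float64(146.02290172272612), np.float64(259.6759902051221))
```

View pics/scene8.png

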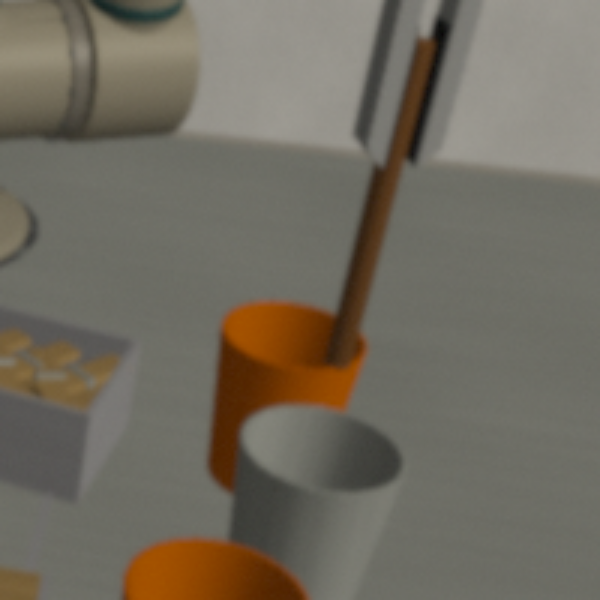

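View pics/top8.png

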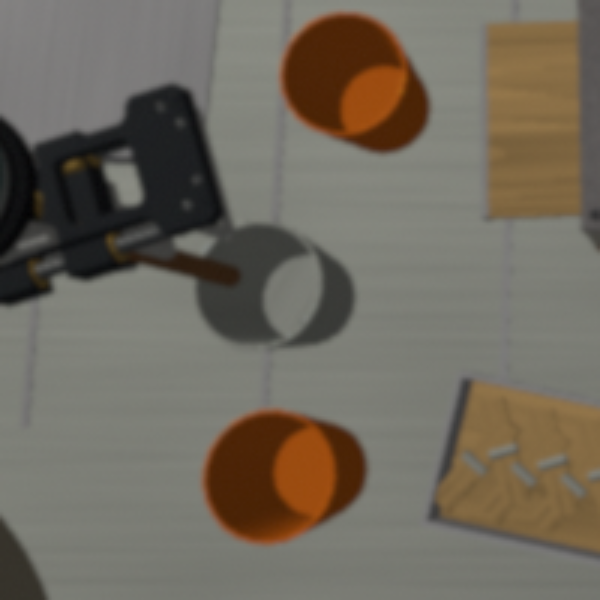

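The foot is over the pot, at crop (341,362) in the scene view and (234,276) in the top view. Both match prediction within a few mm. I'll shift 15 mm along tool x so the dowel leans clear of the jaws, then lower.

```bash
python3 -m inch '[[1,15,0,0,0],[1,0,0,15,0],[1,0,0,25,0],[1,0,0,25,0],[1,0,0,25,0],[1,0,0,25,0],[1,0,0,20,0],[1,0,0,12,0],[1,0,0,6,0],[1,0,0,0,0],[1,0,0,0,0]]'; python3 -m inch '[[1,0,0,2,0],[1,0,0,1,0],[1,0,0,0,0],[1,0,0,0,0]]'
```

```text
time: 11.55
tcp_pos: [0.4677, 0.3347, 0.1343]
ee_rot: [-0.0, 0.987, 0.163, 0.001]
contact_force: [-0.2, -0.2, 0.0]
opening: 0.147
time: 11.95
tcp_pos: [0.467, 0.3348, 0.1306]
ee_rot: [-0.0, 0.987, 0.164, 0.0]
contact_force: [-0.1, -0.3, 0.4]
opening: 0.148
```

```bash
python3 -m inch '[[1,0,0,1,0],[1,0,0,1,0],[1,0,0,0,0]]'; python3 -m inch '[[1,0,0,1,0],[1,0,0,0,0],[1,0,0,0,0]]'; python3 - <<'E'
from h import *
im,d=cams.get_image('scene');cv2.imwrite('pics/s9.png',cv2.resize(im[120:360,380:620,::-1],None,fx=2.5,fy=2.5))
E
```

```text
time: 12.25
tcp_pos: [0.4668, 0.3346, 0.1282]
ee_rot: [0.0, 0.987, 0.164, -0.0]
contact_force: [-0.6, -0.1, 0.2]
opening: 0.147
time: 12.55
tcp_pos: [0.4669, 0.3346, 0.1274]
ee_rot: [0.0, 0.987, 0.164, -0.0]
contact_force: [0.5, -0.1, -0.2]
opening: 0.147
```

View pics/s9.png

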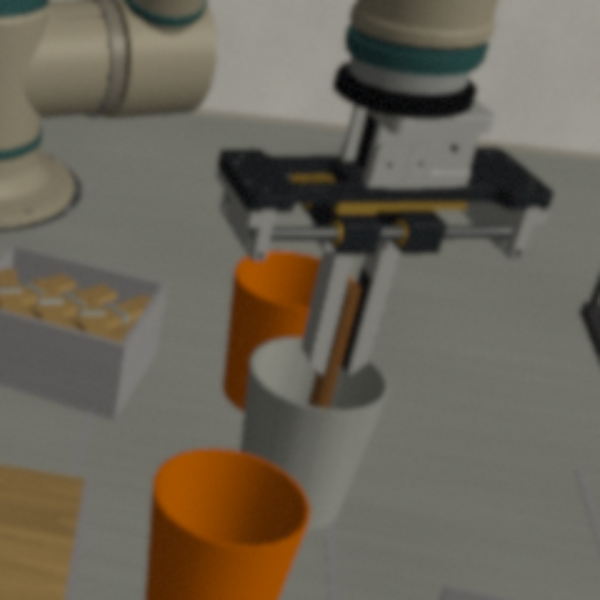

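The dowel is inside the pot at crop (325,400), a couple of mm above the floor, and the fingers are clear of the rim. Releasing.

```bash
python3 -m inch '[[0.3,0,0,0,0],[0.3,0,0,0,0],[0.3,0,0,0,0],[0.3,0,0,0,0],[0,0,0,0,0],[-0.5,0,0,0,0],[-1,0,0,0,0],[-1,0,0,0,0],[-1,0,0,0,0],[-1,0,0,0,0],[-1,0,0,0,0]]'; python3 - <<'E'
from h import *
for n in('top','scene'):
    im,d=cams.get_image(n)
    x,y=(380,120) if n=='scene' else (50,150)
    cv2.imwrite(f'pics/{n}10.png',cv2.resize(im[y:y+240,x:x+240,::-1],None,fx=2.5,fy=2.5))
E
```

```text
time: 13.7
tcp_pos: [0.4669, 0.3347, 0.1274]
ee_rot: [0.0, 0.987, 0.164, 0.0]
contact_force: [-0.4, 0.4, -0.1]
opening: 0.91
```

View pics/scene10.png

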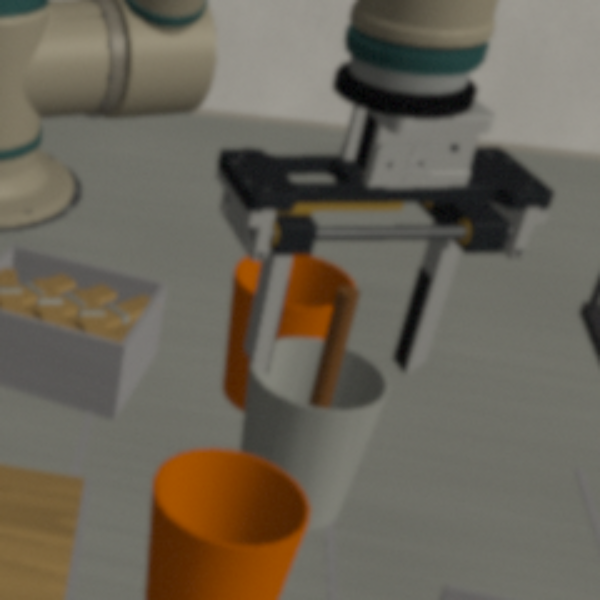

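View pics/top10.png

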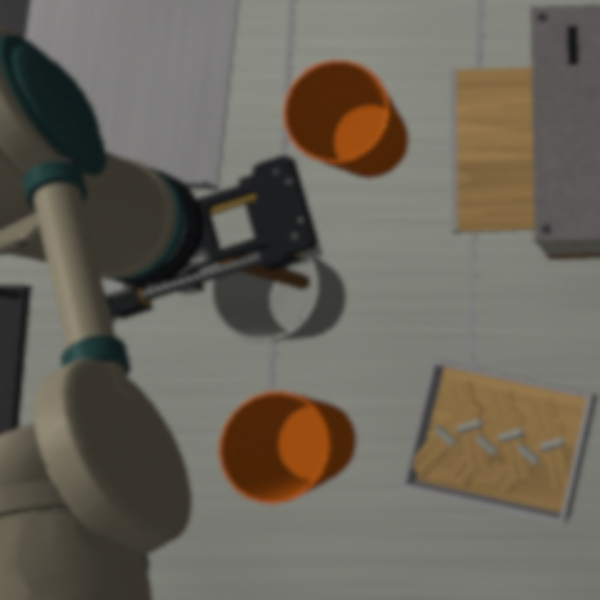

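The fingers are open and clear of the rim. The dowel is standing in the pot, nearly upright, at crop (330,350). Retreating straight up.

```bash
python3 -m inch '[[-1,0,0,0,0],[-1,0,0,-8,0],[-1,0,0,-15,0],[-1,0,0,-25,0],[-1,0,0,-30,0],[-1,0,0,-35,0],[-1,0,0,-40,0],[-1,0,0,-30,0],[-1,0,0,0,0],[-1,0,0,0,0],[-1,0,0,0,0],[-1,0,0,0,0]]'; python3 -m inch '[[-1,0,45,0,0],[-1,0,45,0,0],[-1,0,40,0,0],[-1,0,0,0,0],[-1,0,0,0,0],[-1,0,0,0,0]]'; python3 - <<'E'
from h import *
for n in('top','scene'):
    im,d=cams.get_image(n);np.savez(n+'11.npz',im=im,d=d)
    cv2.imwrite(f'pics/{n}11.png',im[:,:,::-1])
E
```

```text
time: 15.0
tcp_pos: [0.4662, 0.3343, 0.3088]
ee_rot: [0.001, 0.987, 0.164, -0.002]
contact_force: [-0.6, -0.3, 0.3]
opening: 1.0
time: 15.6
tcp_pos: [0.5084, 0.2124, 0.3098]
ee_rot: [-0.0, 0.986, 0.164, -0.001]
contact_force: [0.8, 1.0, -0.1]
opening: 0.999
```

View pics/scene11.png

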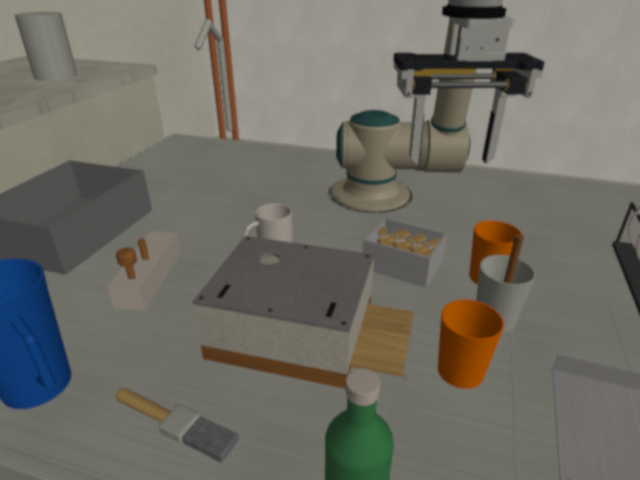

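View pics/top11.png

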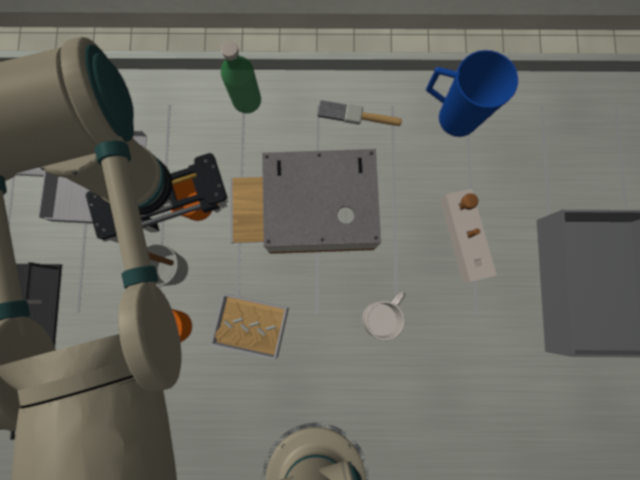

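```bash
python3 - <<'E'
from h import *
d=np.load('top11.npz')['d'];z=dep('top',245,210,d[210,245]);print(z)
e=onz('top',231.5,210,z[2]);c=onz('top',263.5,200,.12);print('door protrusion',e[1]-c[1])
print('pot rim now',onz('scene',504.5,270,.11))
from bench import ticket
s=get_state();print(s['time'],s['contact_force'])
print(ticket.close_job())
E
```

```text
[0.58251472 0.16367951 0.02798605]
door protrusion 0.08381162817610005
pot rim now [0.45631085 0.32767173 0.11      ]
15.7 [-0.15746389  0.18141199  0.69802963]
the job is handed in; nothing more can be done
None
```

The job is done and handed in at about 15.7 s of the 53 s limit; handing in gives no verdict. I lifted the long dowel from the block and pushed it down the round hole, where the wrist force peaked at about 6.6 N in my readings. The catch let go, and I set the dowel down in the grey steel pot and backed the arm away.

**Last checks:**
- **Door:** it sticks out about 84 mm in the top view, consistent with fully open (80 mm) within measuring error.
- **Pot:** it looks upright in the pictures, with the rim within a few mm of its first position. I did not measure its tilt.
- **Dowel:** it stands nearly vertical inside the pot. I did not measure its centre.
- **Arm:** it is clear of everything; the last force reading was below 1 N, which is noise.

**Disagreement:** the two cameras differed by 3–5 mm throughout. I used averages and relative offsets, and it caused no problem.

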